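# Find and loosen the left-hand fuel plug

### The job

Before the soldering torch is fitted, first shut the gas valve by swinging its lever clockwise all the way to the stop. Then find which of the two alike wing plugs has the left-hand thread (fuel gas) by trying them a few degrees either way, and loosen that one by about 70 degrees or a little more. Leave the right-hand plug fully tight, never undoing it by more than about 25 degrees, do not disturb the other things on the bench, and let go of everything.

Things in the scene. Friction and masses are not known exactly. Their poses are not given: they have to be found in the camera images.
- valve: brass quarter-turn gas valve fixed to the bench on a 70 mm square foot, 75 mm tall without its lever; origin: centre of the foot's underside, on the lever's upright axis; z up
- lever (a joint): angle of the valve's lever, rad: 0 = open, lever pointing along the valve's -x (towards the robot); grows clockwise seen from above; 1.57 = shut at its stop, lever pointing along the valve's +y. Starts between 0 and 0.3. Steady friction of 0.25 N m; stays where left
- lever_grip (a point): point on the flat steel lever 90 mm out from its upright axis, mid-height of the bar (88 mm above the bench). The bar is 14 mm thick, 20 mm tall (78 to 98 mm above the bench) and ends 120 mm from the axis; this point's -x axis runs along the bar towards the free end, z up
- turret_a: grey metal gas turret A fixed to the bench: foot 84 mm across, pillar 44 mm across, head 52 mm across leaning 25 deg to its front (-x, roughly towards the robot), closed by a brass wing plug. Origin: centre of the foot's underside; z up
- wing_a (a point): middle of the flat bar (84 mm long, 16 thick, 26 deep along the axis) of turret A's brass wing plug, some 163 mm up. z: screw axis out of the turret, leaning 25 deg from vertical to the turret's front. x: along the bar; at joint 0 the +x end is the upper one and the bar stands in the turret's xz plane. Under the bar 14 mm of neck (16 mm across) are free, then comes a cap 42 mm across
- plug_a (a joint): turn of plug A, rad: 0 = hard on its seat, as found; positive = counter-clockwise seen from outside. One plug has a left-hand and the other a right-hand thread; they look alike, either may be either. It cannot turn past 0 in its tightening direction; it loosens by up to 2 rad against steady 0.2 N m, stays where left and does not come off
- turret_b: grey metal gas turret B fixed to the bench: foot 84 mm across, pillar 44 mm across, head 52 mm across leaning 25 deg to its front (-x, roughly towards the robot), closed by a brass wing plug. Origin: centre of the foot's underside; z up
- wing_b (a point): middle of the flat bar (84 mm long, 16 thick, 26 deep along the axis) of turret B's brass wing plug, some 163 mm up. z: screw axis out of the turret, leaning 25 deg from vertical to the turret's front. x: along the bar; at joint 0 the +x end is the upper one and the bar stands in the turret's xz plane. Under the bar 14 mm of neck (16 mm across) are free, then comes a cap 42 mm across
- plug_b (a joint): turn of plug B, rad: 0 = hard on its seat, as found; positive = counter-clockwise seen from outside. One plug has a left-hand and the other a right-hand thread; they look alike, either may be either. It cannot turn past 0 in its tightening direction; it loosens by up to 2 rad against steady 0.2 N m, stays where left and does not come off
- fire_brick: loose pale soldering brick 100 x 55 x 25 mm, lying among the fittings; leave alone; its origin is at the centre of its underside
- dish: loose white ceramic dish 64 mm across, 28 mm tall, among the fittings; leave alone; its origin is at the centre of its underside
- hammer: loose hammer 200 mm long, lying at the left side; leave alone; its origin is on its underside
- jar: loose glass jar 68 mm across, 110 mm tall, behind the fittings; leave alone; its origin is at the centre of its underside
- bottle: loose amber bottle 60 mm across, 170 mm tall, behind the fittings; leave alone; its origin is at the centre of its underside
- mandrel: loose upright steel ring mandrel 60 mm across the foot, 190 mm tall, behind the fittings; leave alone; its origin is at the centre of its underside
- mug: loose blue mug 80 mm across, 90 mm tall, behind the fittings; leave alone; its origin is at the centre of its underside
There are look-alikes about, which are no part of the job. Leave any blue or turquoise look-alike of the turret_b alone. Leave any pink look-alike of the valve alone.

How it is judged:
On the way, in this order (a step that is already met when the one before it is completed fails the run):
1. the gas valve is shut: lever at its stop (value of joint lever above 1.45 rad), for 0.2 s.
2. the left-hand plug is loosened clockwise by 60 degrees or more (value of joint any of plug_a, plug_b below -1.05 rad), for 0.2 s.
At the end, for the whole second after the job is handed in: the valve lever is at its stop (over 1.45 rad), the left-hand plug has been turned clockwise by at least 1.05 rad (60 degrees), the right-hand plug is tight (within 0.1 rad of its seat), and all is still (value of joint lever above 1.45 rad and value of joint any of plug_a, plug_b below -1.05 rad and value of joint each of plug_a, plug_b below 0.1 rad and velocity of joint each of lever, plug_a, plug_b below 0.05 rad/s and velocity of joint each of plug_a, plug_b above -0.05 rad/s); the robot touches nothing.
It fails at once if the right-hand plug is undone by more than 0.5 rad (value of joint any of plug_a, plug_b above 0.5 rad).
It fails at once if another thing on the bench is shifted by more than 30 mm (distance of any of fire_brick, dish, hammer, jar, bottle, mandrel, mug from where it was at the start of the episode above 0.03 m).
It also fails if it takes over 67 s, if anything falls off the work surface, if the arm or the gripper's body presses on something with over 40 N, if the wrist force passes 120 N, or if a joint passes its speed limit or range.

### The arm

A 7-joint arm with a two-finger parallel gripper is mounted at the origin on the work surface. World frame = base frame: x ahead of the robot, y to its left, z up, the work surface at z = 0. Lengths are in m, angles in rad, forces in N, time in s.
With the tool pointing down it reaches from about 0.425 to 0.875 m from the base axis. Payload 8.4 kg.
Tool frame: the origin (TCP) lies midway between the tips of the shut fingers; the grasp point (between the pads) lies 19 mm behind it; z points along the fingers, y is the line along which they close (so a half turn about z gives the same grasp; the last joint's range is limited). The gripper opens to 87 mm and grips with 3 to 60 N. Pads are 19 mm wide; open, the fingers measure 117 mm over their backs; the gripper's body (75 mm by 190 mm) begins 51 mm behind the grasp point.
Start: joints at [-1.309, 0.333, 0.04, 1.465, -0.013, 1.343, -0.059], TCP at [0.229, 0.608, 0.223] pointing down, gripper open.
Joint ranges: [-2.58, 2.58], [-0.38, 2.09], [-1.3, 1.39], [0.25, 2.4], [-1.5, 4.64], [0.08, 2.09], [-2.65, 2.65]. Speed limits (rad/s): [2.22, 2.22, 2.79, 2.79, 3.14, 3.14, 3.14].

### API

Orientations are given as a unit quaternion [w, x, y, z].
In Python, from cell import robot, effector, vision, nets, sensors gives the robot as it stands. The module is installed in compiled form; this text tells all that it offers. Calls block until the motion is done:
- robot.move_ptp(position, orientation): joint-space move of the TCP to a pose.
- robot.line_to(position, max_speed=0.15, orientation=None, max_force=None): straight line of the TCP; orientation=None keeps the orientation; max_speed is the mean speed in m/s. With max_force (N) it stops when the force on the tool has changed by that much, and returns True; else False.
- robot.set_joints(angles): joint-space move.
- effector.grip(opening, squeeze=None): finger opening in m; squeeze is the grip in N (None keeps the last); returns when the fingers have stopped.
- robot.pause(seconds).
- robot.inverse_kinematics(position, orientation): joint angles nearest the present ones, or None.
- vision.grab_frame(name): name is "side" or "top"; returns the picture (480x640x3 uint8, red, green, blue); there is no depth.
- vision.calibration(name): a dict with "mtx" (3x3 intrinsics, pixels), "D" ([k1, k2, p1, p2, k3] as OpenCV has them; the pictures are not rectified), "world_from_camera" (4x4, takes a point from camera to world coordinates). Camera axes: x right, y down, z forward; pixel columns grow to the right and rows downward; lengths in m; the calibration is good to about 2 mm. A picture is of the moment at which its call begins. calibration takes no time and is no camera call.
A pose or a line that the arm cannot do raises robot.PlanningError and nothing moves.
- robot.job_done(): hands the job in; it is judged then, once.
Trained networks look in the newest picture that a camera, given by its name, has taken for a name from the list of things; names that differ only in an ending like _2 or _b are one class to them, and where a whole thing is asked for, a point or a joint stands for the part that bears it (a point fixed in the world has none). Each returns a list of dicts, best first, with "score" (0 to 1); they miss things now and then, are a little off and sometimes report something else, mostly with a low value. They report only what shows in the picture. A call takes as long as a camera call. They do not tell look-alikes from the thing itself.
- nets.cut_out(label, camera): "region" (480x640 bool, what is visible of it) and "xy" ([column, row] in pixels, amid what is visible of it).
- nets.place_of(label, camera): "xy" ([column, row] in pixels: a listed point, or the origin of a listed thing).
Readings, each from a call of its own:
- sensors.read_clock(): time.
- sensors.read_joints(): joint angles.
- sensors.read_qvel(): joint speeds.
- sensors.read_effort(): joint torques, N m.
- sensors.read_tool_pos(): TCP position.
- sensors.read_eef_rot(): TCP orientation.
- sensors.read_ft_force(): force on the tool from outside, world axes, zero at the start.
- sensors.read_wrist_torque(): the same for the moment, N m.
- sensors.read_gripper_width(): finger opening in m.
- sensors.read_finger_force(): force on a finger pad.
Only numpy, scipy, OpenCV 4.12 (cv2) and the standard library are available. Lean on these libraries where they do the work, as an engineer would, in place of code of your own. Each camera call takes 0.05 s, during which the arm holds its last target. There are 200 camera calls.

## Working session

There is one attempt and no reset: what is moved stays moved. The work goes in short steps, each a Python script; the robot and the scene stay as the last script left them, time stands still between calls to the robot, and variables do not carry over. Pictures are saved under pics/ and viewed, at most 10 in all, crops included, and the job is handed in when it is done.

```bash
mkdir -p pics
cat > h.py <<'E'
import numpy as np, cv2
from cell import robot, effector, vision, nets, sensors
def ray(cam,xy):
    c=vision.calibration(cam);T=np.array(c["world_from_camera"])
    p=cv2.undistortPoints(np.array([[xy]],float),np.array(c["mtx"]),np.array(c["D"]))[0,0]
    d=T[:3,:3]@np.array([p[0],p[1],1]);return T[:3,3],d/np.linalg.norm(d)
def onz(cam,xy,z):
    o,d=ray(cam,xy);return o+d*(z-o[2])/d[2]
def proj(cam,P):
    c=vision.calibration(cam);T=np.linalg.inv(np.array(c["world_from_camera"]))
    return cv2.projectPoints(np.array(P,float).reshape(-1,1,3),cv2.Rodrigues(T[:3,:3])[0],T[:3,3],np.array(c["mtx"]),np.array(c["D"]))[0][:,0]
E
python3 - <<'E'
from h import *
Z=dict(valve=0,lever_grip=.088,turret_a=0,wing_a=.163)
for cam in("top","side"):
    im=vision.grab_frame(cam);cv2.imwrite(f"pics/{cam}.png",im[:,:,::-1])
    print(cam,np.round(vision.calibration(cam)["world_from_camera"],2).tolist())
    for n,z in Z.items():
        for r in nets.place_of(n,cam)[:5]:
            print(n,round(r["score"],2),np.round(r["xy"],1),np.round(onz(cam,r["xy"],z),3))
print(sensors.read_clock(), sensors.read_eef_rot())
E
```

```text
top [[0.02, -1.0, 0.07, 0.49], [-1.0, -0.02, 0.0, 0.08], [0.0, -0.07, -1.0, 1.24], [0.0, 0.0, 0.0, 1.0]]
valve 0.82 [188.5 311.9] [0.371 0.427 0.   ]
valve 0.58 [237.8 201.6] [0.663 0.308 0.   ]
lever_grip 0.7 [232.  238.3] [0.56  0.303 0.088]
lever_grip 0.61 [189.8 351. ] [0.286 0.395 0.088]
turret_a 0.96 [470.1 215. ] [ 0.642 -0.308 -0.   ]
turret_a 0.83 [281.1 313.1] [0.373 0.185 0.   ]
turret_a 0.79 [339.8 287.6] [0.443 0.033 0.   ]
turret_a 0.63 [371.5 158.8] [ 0.787 -0.044  0.   ]
turret_a 0.61 [361.6 220. ] [ 0.622 -0.02   0.   ]
wing_a 0.77 [494.8 221.9] [ 0.608 -0.314  0.163]
wing_a 0.74 [343.9 304. ] [0.413 0.029 0.163]
wing_a 0.65 [368.9 228.8] [ 0.585 -0.025  0.163]
wing_a 0.63 [280.9 332.6] [0.345 0.17  0.163]
side [[0.83, -0.39, 0.4, 0.17], [-0.56, -0.6, 0.58, -0.54], [0.01, -0.7, -0.71, 0.89], [0.0, 0.0, 0.0, 1.0]]
valve 0.97 [160.9 229.4] [0.368 0.423 0.   ]
valve 0.64 [287.8 213.5] [0.647 0.305 0.   ]
valve 0.6 [351.1 262.8] [0.681 0.092 0.   ]
valve 0.41 [231.8 189.9] [0.574 0.458 0.   ]
lever_grip 0.84 [117.6 225.2] [0.274 0.393 0.088]
lever_grip 0.62 [258.4 198.8] [0.57  0.299 0.088]
lever_grip 0.22 [454.4 319.3] [ 0.707 -0.188  0.088]
turret_a 0.92 [359.4 309.4] [ 0.62  -0.022  0.   ]
turret_a 0.74 [203.3 295. ] [0.368 0.188 0.   ]
turret_a 0.69 [270.  328.2] [0.443 0.038 0.   ]
turret_a 0.65 [463.4 411. ] [ 0.639 -0.31   0.   ]
wing_a 0.81 [474.2 376.2] [ 0.608 -0.318  0.163]
wing_a 0.81 [250.6 280.3] [0.416 0.04  0.163]
wing_a 0.76 [182.2 247.6] [0.347 0.179 0.163]
wing_a 0.71 [353.8 264.2] [ 0.59  -0.029  0.163]
0.5 [-1.40829663e-05  1.79443276e-01  9.83768318e-01 -8.71286703e-05]
```

View pics/top.png

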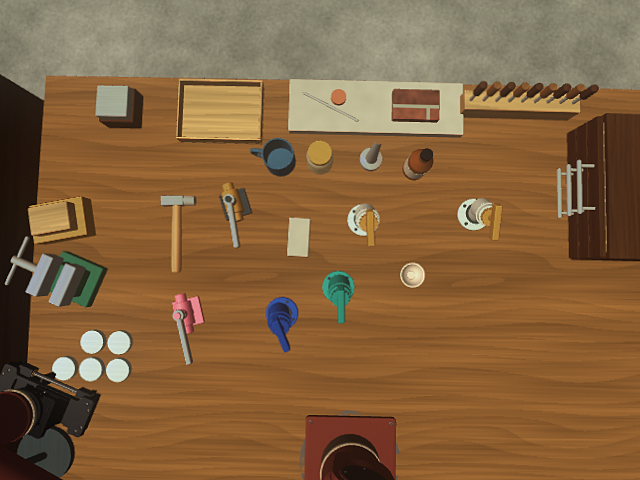

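View pics/side.png

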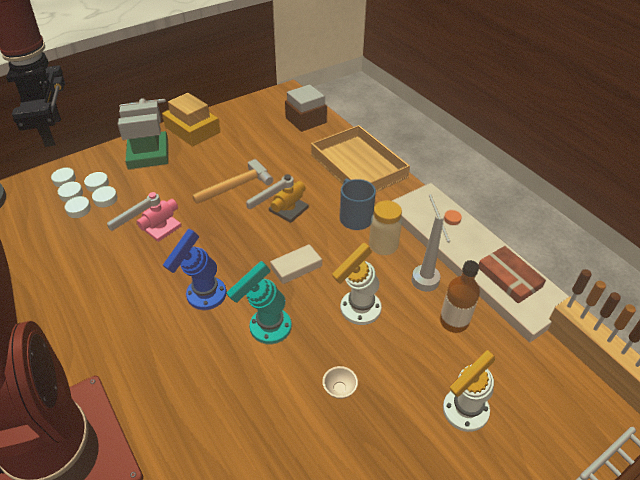

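Brass valve sits at top-view (237,202), and the two grey turrets at (362,220) and (470,215). The blue, turquoise and pink ones are decoys. I'll refine the poses by fitting box silhouettes.

```bash
cat > fit.py <<'E'
from h import *
from scipy.optimize import minimize
import json
def box(lo,hi): return np.array([[x,y,z] for x in(lo[0],hi[0]) for y in(lo[1],hi[1]) for z in(lo[2],hi[2])])
BAR=box((-.042,-.008,-.013),(.042,.008,.013)); LEV=box((-.12,-.007,-.01),(0.007,.007,.01))
def Rz(a): c,s=np.cos(a),np.sin(a);return np.array([[c,-s,0],[s,c,0],[0,0,1]])
def Ry(a): c,s=np.cos(a),np.sin(a);return np.array([[c,0,s],[0,1,0],[-s,0,c]])
L=np.radians(25)
def pts(kind,p):
    if kind=="wing": return np.array([p[0],p[1],.163])+BAR@(Rz(p[2])@Ry(-L)).T
    return np.array([p[0],p[1],.088])+LEV@Rz(p[2]).T
def hull(cam,P,S=4):
    m=np.zeros((480*S,640*S),np.uint8)
    cv2.fillConvexPoly(m,cv2.convexHull(np.round(proj(cam,P)*S+S/2).astype(np.int32)),1)
    return cv2.resize(m.astype(np.float32),(640,480),interpolation=cv2.INTER_AREA)
def fit(kind,p0,masks):
    def cost(p):
        s=0
        for cam,m in masks.items():
            h=hull(cam,pts(kind,p));s-=np.minimum(h,m).sum()/np.maximum(h,m).sum()
        return s
    p0=np.array(p0);sx=np.vstack([p0,p0+[.008,0,0],p0+[0,.008,0],p0+[0,0,.2]])
    r=minimize(cost,p0,method="Nelder-Mead",options=dict(initial_simplex=sx,xatol=1e-4,fatol=1e-4));return r.x,-r.fun/len(masks)
E
python3 - <<'E'
from fit import *
ims={c:vision.grab_frame(c) for c in("top","side")}
out={}
T=dict(w1=("wing",(.587,-.027,.1)),w2=("wing",(.608,-.316,.1)),lev=("lever",(.655,.306,.05)))
cuts={(l,c):nets.cut_out(l,c) for l in("wing_a","lever") for c in ims}
for n,(k,p0) in T.items():
    ms={}
    for c in ims:
        q=proj(c,pts(k,p0).mean(0))[0]
        rs=cuts[("wing_a" if k=="wing" else "lever",c)]
        r=min(rs,key=lambda r:np.hypot(*(r["xy"]-q)))
        print(n,c,r["score"],r["xy"],q,r["region"].sum())
        if np.hypot(*(r["xy"]-q))<25: ms[c]=r["region"].astype(np.float32)
    for sub in [ms]+[{c:ms[c]} for c in ms]:
        p,s=fit(k,p0,sub);print(list(sub),np.round(p,4),round(s,3))
        if len(sub)==len(ms): out[n]=p.tolist()
    for c in ims:
        cv2.polylines(ims[c],[cv2.convexHull(np.round(proj(c,pts(k,out[n]))).astype(np.int32))],True,(255,0,0),1)
        if c in ms: 
            cs,_=cv2.findContours(ms[c].astype(np.uint8),0,1);cv2.drawContours(ims[c],cs,-1,(0,255,0),1)
json.dump(out,open("est.json","w"))
a=cv2.resize(ims["top"][160:270,200:520],None,fx=2.4,fy=2.4)
b=ims["side"][170:420,230:510];b=cv2.resize(b,None,fx=1.2,fy=1.2)
o=np.zeros((600,800,3),np.uint8);o[:a.shape[0],:a.shape[1]]=a;o[270:270+b.shape[0],:b.shape[1]]=b
cv2.imwrite("pics/fit.png",o[:,:,::-1])
E
```

```text
w1 top 0.78 [369.1, 226.2] [369.98070547 227.91055475] 431
w1 side 0.6 [354.4, 268.2] [351.98865109 264.2547857 ] 947
['top', 'side'] [ 0.5885 -0.0242  0.1163] 0.664
['top'] [ 0.5879 -0.0251  0.0923] 0.646
['side'] [ 0.5882 -0.0242  0.1067] 0.679
w2 top 0.86 [492.4, 220.6] [495.56076612 221.74991228] 508
w2 side 0.7 [475.8, 379.0] [473.04330921 375.32608515] 932
['top', 'side'] [ 0.6089 -0.313   0.0577] 0.697
['top'] [ 0.609  -0.3132  0.092 ] 0.708
['side'] [ 0.6105 -0.3133  0.0403] 0.695
lev top 0.55 [233.4, 214.6] [232.40375379 222.74318494] 319
lev side 0.56 [273.1, 192.2] [268.57970687 193.35821465] 451
['top', 'side'] [0.6615 0.3168 0.1852] 0.728
['top'] [0.6623 0.3179 0.2047] 0.717
['side'] [0.6618 0.3188 0.1832] 0.753
```

View pics/fit.png

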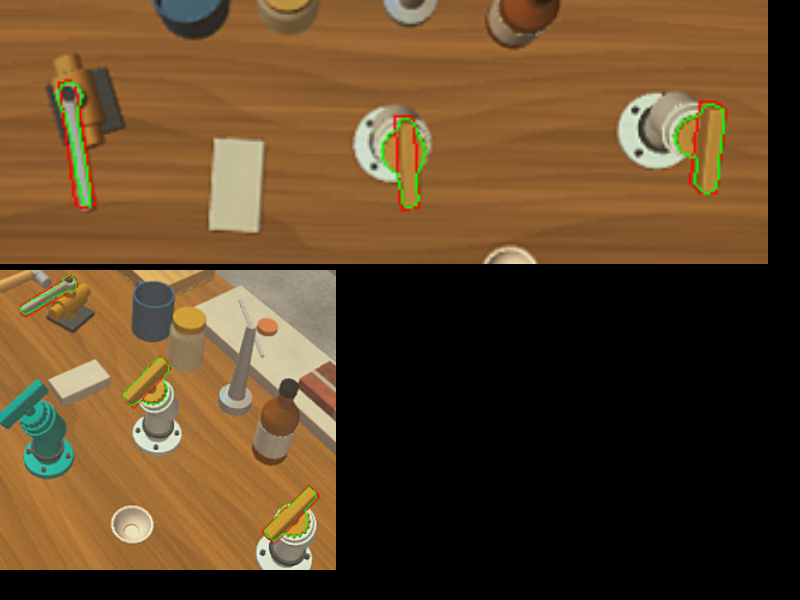

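```bash
cat >> fit.py <<'E'
from scipy.spatial.transform import Rotation as R
def quat(M): q=R.from_matrix(M).as_quat();return [q[3],q[0],q[1],q[2]]
def frame(y,z): return quat(np.column_stack([np.cross(y,z),y,z]))
E
python3 - <<'E'
from fit import *
# refit wings with cap
cap=np.array([[.021*np.cos(t),.021*np.sin(t),z] for t in np.linspace(0,6.28,24) for z in(-.027,-.037)])
est=json.load(open("est.json"))
for c in("top","side"): vision.grab_frame(c)
cuts={c:nets.cut_out("wing_a",c) for c in("top","side")}
for n in("w1","w2"):
    p0=np.array(est[n]);ms={}
    for c in cuts:
        q=proj(c,pts("wing",p0).mean(0))[0]
        ms[c]=min(cuts[c],key=lambda r:np.hypot(*(r["xy"]-q)))["region"].astype(np.float32)
    def cost(p):
        P=pts("wing",p);Q=np.array([p[0],p[1],.163])+cap@(Rz(p[2])@Ry(-L)).T;s=0
        for c,m in ms.items():
            h=np.maximum(hull(c,P),hull(c,Q));s-=np.minimum(h,m).sum()/np.maximum(h,m).sum()
        return s
    r=minimize(cost,p0,method="Nelder-Mead",options=dict(initial_simplex=np.vstack([p0,p0+[.006,0,0],p0+[0,.006,0],p0+[0,0,.15]])))
    est[n]=r.x.tolist();print(n,np.round(r.x,4),r.fun/2)
json.dump(est,open("est.json","w"))
ax,ay,f0=est["lev"]
def pose(f,z=.072,r=.09): 
    d=Rz(f)@[-1,0,0];return [ax+r*d[0],ay+r*d[1],z],frame(Rz(f)@[0,1,0],np.array([0,0,-1.]))
for f in (f0,f0-.8,f0-1.6): print(np.round(robot.inverse_kinematics(*pose(f)),2))
effector.grip(.034)
p,q=pose(f0,.16);robot.move_ptp(p,q)
print(robot.line_to(pose(f0)[0],.1,max_force=10),sensors.read_tool_pos(),sensors.read_clock())
cv2.imwrite("pics/lev.png",cv2.resize(vision.grab_frame("side")[120:270,180:380],None,fx=3,fy=3)[:,:,::-1])
E
```

```text
w1 [ 0.5874 -0.0249  0.1011] -0.8956403732299805
w2 [ 0.6092 -0.3127  0.061 ] -0.9054183959960938
[-0.72  0.44  0.21  1.65 -0.1   1.06  1.28]
[-0.81  0.54  0.26  1.52 -0.15  1.11  0.43]
[-0.84  0.68  0.36  1.31 -0.24  1.19 -0.31]
False [0.57357967 0.30040564 0.0727473 ] 4.8333
```

View pics/lev.png

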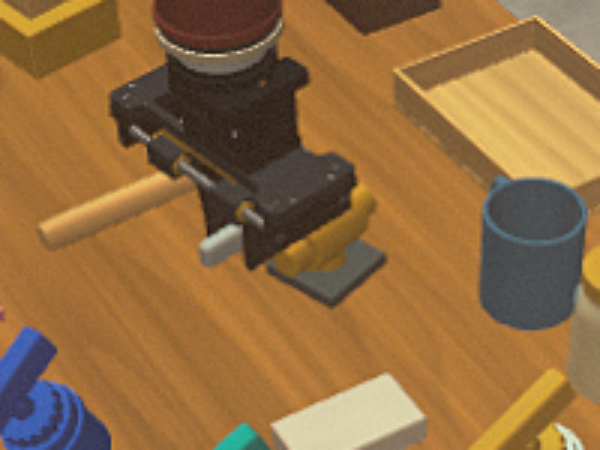

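The lever end (crop 220,245) is between the two fingers, with no contact on the way down. Next I swing it clockwise.

Run:
```python
from fit import *
ax,ay,f0=json.load(open("est.json"))["lev"]
def pose(f,z=.072,r=.09): 
    d=Rz(f)@[-1,0,0];return [ax+r*d[0],ay+r*d[1],z],frame(Rz(f)@[0,1,0],np.array([0,0,-1.]))
f=f0
while f>f0-1.95:
    f-=.15;p,q=pose(f)
    s=robot.line_to(p,.08,orientation=q,max_force=18)
    print(round(f,2),s,np.round(sensors.read_ft_force(),1),np.round(sensors.read_tool_pos(),3))
    if s: break
print(sensors.read_clock(),sensors.read_gripper_width())
```

```text
0.04 False [ 0.4 -0.6 -0.2] [0.572 0.314 0.073]
-0.11 False [-0.6  0.4  0.3] [0.572 0.327 0.072]
-0.26 False [0.4 0.1 0.4] [0.575 0.34  0.072]
-0.41 False [-0.5  0.4 -0.3] [0.579 0.353 0.072]
-0.56 False [-0.5  0.  -0.1] [0.585 0.365 0.072]
-0.71 False [ 0.2 -0.3 -0.3] [0.593 0.375 0.072]
-0.86 False [-0.3 -0.7 -1.9] [0.603 0.385 0.072]
-1.01 False [ 0.1 -0.  -0.5] [0.614 0.393 0.072]
-1.16 False [-0.9 -0.2 -0.2] [0.626 0.399 0.072]
-1.31 True [-2.9 -1.9  4.1] [0.636 0.402 0.071]
7.975 0.034033213746668296
```

Run:
```python
from fit import *
a=vision.grab_frame("top")[130:280,140:290];b=vision.grab_frame("side")[110:260,190:340]
cv2.imwrite("pics/lev2.png",np.hstack([cv2.resize(i,(400,400)) for i in(a,b)])[:,:,::-1])
```

```text
(no output)
```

View pics/lev2.png

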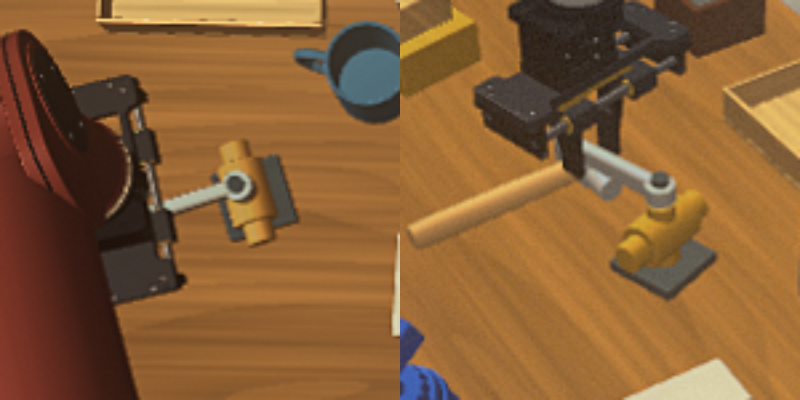

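Lever (from top crop (238,185) to (165,207)) is about parallel to the foot's edge, so it is at or near its stop. I'll press once more with more force, then back off and measure.

Run:
```python
from fit import *
est=json.load(open("est.json"));ax,ay,f0=est["lev"]
def pose(f,z=.072,r=.09): 
    d=Rz(f)@[-1,0,0];return [ax+r*d[0],ay+r*d[1],z],frame(Rz(f)@[0,1,0],np.array([0,0,-1.]))
p0=np.array(sensors.read_tool_pos());q0=sensors.read_eef_rot()
d=Rz(-1.3)@[0,1,0]
print(robot.line_to((p0+d*.02).tolist(),.03,max_force=30),np.round(sensors.read_tool_pos()-p0,4),np.round(sensors.read_ft_force(),1))
robot.pause(.3)
# back to centred, then up
x=np.array(sensors.read_tool_pos())-d*.006
robot.line_to(x.tolist(),.05);x[2]=.2;robot.line_to(x.tolist(),.15)
# go above w1
w=est["w1"]; W=np.array([w[0],w[1],.163]);M=Rz(w[2])@Ry(-L)
z=-M[:,2];q=frame(M[:,1],z)
for s in(1,-1):
  for n in("w1","w2"):
    w=est[n];M2=Rz(w[2])@Ry(-L);P=np.array([w[0],w[1],.163])-M2[:,2]*.019
    for a in(0,-.7,-1.4):
        Y=M2@Rz(a)@[0,s,0];j=robot.inverse_kinematics(P.tolist(),frame(Y,-M2[:,2]));print(n,s,a,None if j is None else np.round(j,2))
robot.line_to([.5,.25,.3],.25)
for c in("top","side"): vision.grab_frame(c)
ms={}
for c in("top","side"):
    qd=proj(c,[ax,ay+.05,.088])[0];rs=nets.cut_out("lever",c)
    if rs:
        r=min(rs,key=lambda r:np.hypot(*(r["xy"]-qd)));print(c,r["score"],r["xy"],qd);ms[c]=r["region"].astype(np.float32)
print(fit("lever",(ax,ay,-1.3),ms),f0,sensors.read_clock())
```

```text
True [-0.0002 -0.0001 -0.0013] [-3.6 -1.4  3.1]
w1 1 0 [-0.88 -0.05  0.87  2.12 -0.01  0.62  1.68]
w1 1 -0.7 [-0.91 -0.05  0.89  2.12 -0.    0.62  0.97]
w1 1 -1.4 [-0.93 -0.05  0.92  2.12  0.    0.62  0.27]
w2 1 0 [ 1.28  0.38 -0.9   1.78  0.12  0.74  2.04]
w2 1 -0.7 [-0.23  0.34  0.91  1.85 -0.74  0.85  1.98]
w2 1 -1.4 [-0.36  0.42  1.11  1.86 -0.87  0.91  1.37]
w1 -1 0 [-0.93 -0.05  0.91  2.12 -0.    0.62 -1.47]
w1 -1 -0.7 [-0.83 -0.04  0.82  2.12 -0.02  0.62 -2.16]
w1 -1 -1.4 None
w2 -1 0 [-0.38  0.44  1.14  1.86 -0.89  0.93 -0.35]
w2 -1 -0.7 [-0.39  0.45  1.16  1.86 -0.91  0.94 -1.04]
w2 -1 -1.4 [-0.43  0.49  1.22  1.86 -0.97  0.97 -1.71]
top 0.48 [221.8, 203.7] [207.59321967 196.7143491 ]
side 0.82 [277.5, 175.4] [278.30843585 169.27244499]
(array([ 0.65774526,  0.31237805, -1.22926822]), np.float64(0.6485384702682495)) 0.18520404134485144 11.2583
```

Run:
```python
from fit import *
a=vision.grab_frame("top")[160:260,180:280];b=vision.grab_frame("side")[130:230,220:320]
cv2.imwrite("pics/lev3.png",np.hstack([cv2.resize(i,(400,400),interpolation=cv2.INTER_CUBIC) for i in(a,b)])[:,:,::-1])
print(sensors.read_tool_pos(),sensors.read_ft_force())
```

```text
[0.50013748 0.25026039 0.29935038] [0.83013741 0.06460899 0.05830601]
```

View pics/lev3.png

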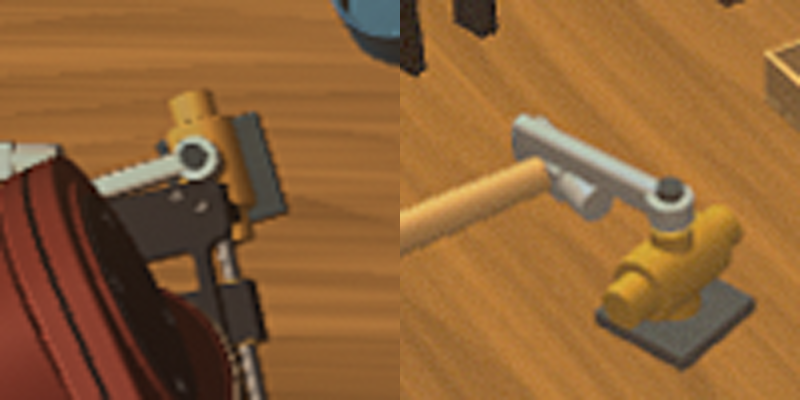

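Lever (hub (197,158) to (100,190)) is perpendicular to the valve within a few hundredths of a rad. It also gave no ground at 30 N (2.7 N m against 0.25 friction), so it is at the stop. Next I try the near turret's plug clockwise.

```bash
cat >> fit.py <<'E'
def setup(n,s):
    w=json.load(open("est.json"))[n];W=np.array([w[0],w[1],.163]);M=Rz(w[2])@Ry(-L);A=M[:,2]
    def pose(a=0,out=0.): return (W+A*(out-.019)).tolist(),frame(M@Rz(a)@[0,s,0],-A)
    return pose,A
def approach(n,s):
    pose,A=setup(n,s);effector.grip(.05)
    robot.move_ptp(*pose(0,.09))
    print("in hit",robot.line_to(pose(0)[0],.1,max_force=12))
    effector.grip(0,15);print("width",sensors.read_gripper_width(),"F",np.round(sensors.read_ft_force(),1))
def turn(n,s,a0,a1,step=.05):
    pose,A=setup(n,s)
    for a in np.linspace(a0,a1,max(2,int(abs(a1-a0)/step)+1))[1:]:
        p,q=pose(a);hit=robot.line_to(p,.05,orientation=q)
        rot=R.from_quat(np.roll(sensors.read_eef_rot(),-1)).as_matrix()[:,1]
        print(round(a,3),hit,"Tax",round(float(np.dot(sensors.read_wrist_torque(),A)),3),"F",np.round(sensors.read_ft_force(),1),"w",round(sensors.read_gripper_width(),4))
E
python3 - <<'E'
from fit import *
approach("w1",1)
turn("w1",1,0,-.15)
print(sensors.read_clock())
E
```

```text
in hit False
width 0.015800409079954468 F [ 0.6 -5.4 -0.6]
-0.075 False Tax 0.289 F [ 3.6 -4.9 -2.1] w 0.0166
-0.15 False Tax 0.408 F [ 5.6 -5.5 -2.5] w 0.0181
15.6167
```

Torque climbs to 0.41 N m and the jaws are being forced open, so plug 1 is blocked clockwise: right-hand thread, now hard on its seat. Release it and try the other.

Run:
```python
from fit import *
effector.grip(.06)
pose,A=setup("w1",1);robot.line_to(pose(-.15,.1)[0],.12)
approach("w2",-1)
turn("w2",-1,0,-.2)
print(sensors.read_clock(),np.round(sensors.read_joints(),2))
```

```text
in hit False
width 0.015684026531872865 F [ 3.7 -4.3 -3.1]
-0.05 False Tax 0.005 F [ 2.7 -4.4 -3.4] w 0.0161
-0.1 False Tax -0.022 F [ 2.8 -3.9 -3.1] w 0.0161
-0.15 False Tax 0.025 F [ 2.5 -4.3 -1.6] w 0.016
-0.2 False Tax 0.014 F [ 2.3 -4.1 -3. ] w 0.0163
22.4333 [-0.28  0.36  0.98  1.85 -0.78  0.87 -0.63]
```

It turns freely at steady torque, so this is the left-hand plug. Carry on to about 80°.

Run:
```python
from fit import *
turn("w2",-1,-.2,-1.4,.1)
robot.pause(.3)
effector.grip(.06)
pose,A=setup("w2",-1);robot.line_to(pose(-1.4,.12)[0],.12)
robot.line_to([.42,-.2,.36],.2)
print(sensors.read_clock())
a=vision.grab_frame("top")[160:270,170:520];b=vision.grab_frame("side")[140:430,160:520]
o=np.zeros((600,800,3),np.uint8);a=cv2.resize(a,None,fx=2.2,fy=2.2);b=cv2.resize(b,None,fx=1.22,fy=1.22)
o[:a.shape[0],:a.shape[1]]=a;o[245:245+b.shape[0],:b.shape[1]]=b
cv2.imwrite("pics/end.png",o[:,:,::-1])
```

```text
-0.309 False Tax -0.205 F [ 2.9 -4.6 -2.7] w 0.0161
-0.418 False Tax -0.223 F [ 2.4 -4.8 -1.7] w 0.0159
-0.527 False Tax -0.165 F [ 1.9 -5.  -2.2] w 0.0157
-0.636 False Tax -0.201 F [ 2.8 -4.7 -2. ] w 0.0159
-0.745 False Tax -0.195 F [ 2.4 -4.6 -2. ] w 0.0159
-0.855 False Tax -0.211 F [ 3.  -4.6 -2.2] w 0.0159
-0.964 False Tax -0.252 F [ 2.4 -4.4 -2.1] w 0.0159
-1.073 False Tax -0.231 F [ 2.5 -4.7 -1.8] w 0.0157
-1.182 False Tax -0.248 F [ 2.2 -4.  -1.2] w 0.0158
-1.291 False Tax -0.22 F [ 1.4 -5.7 -2.5] w 0.0158
-1.4 False Tax -0.26 F [ 2.3 -5.3 -1.2] w 0.0158
30.925
```

View pics/end.png

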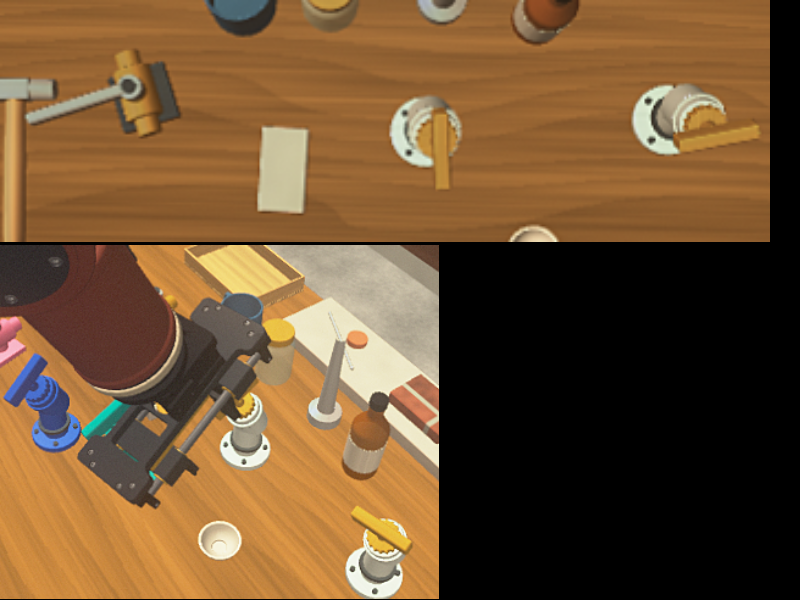

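The lever (top (130,87) to (30,120)) points left, perpendicular to the foot. Plug 1's bar (442,150) is in its original position, plug 2's bar (717,136) is turned about 80° clockwise, and the loose things in view haven't moved. The gripper is clear.

```bash
python3 -c "
from h import *
print(robot.job_done())"
```

```text
the job is handed in; nothing more can be done
None
```

I handed the job in at about 31 s, with no verdict returned: the lever held at its stop against a 30 N push, the left-hand plug (the turret on the right) is about 80° loose, the right-hand plug was pressed onto its seat, and the gripper is clear of everything.

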